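Free the seized T-pin from the hitch block

TASK

The T-handled pin has seized in the grey hitch block, which only sits loose between the cheeks of its wooden cradle: work the pin out by turning it back and forth while pulling up, so that the block stays down in the cradle and is not lifted along with it. Lay the freed pin down flat on the bench top and let go of it, then take it again by its shank and set it lying in both notches of the V-notched wooden rest. Leave the block in its cradle and do not disturb the tape roll, the spanner or the nut.

Things in the scene. Friction and masses are not known exactly. Their poses are not given: they have to be found in the camera images.
- pin: T-shaped steel pin, 0.3 kg: round shank and round cross bar (the T handle, 80 mm long), both 20 mm thick. Origin at the middle of the foot; z along the shank towards the handle, y along the cross bar; 105 mm long overall, centre of mass 54 mm from the foot. Stands upright in the block at the start, 26 mm of shank in the hole. Lying flat on the bench its axes are 10 mm up.
- pin_handle (a point): point on the pin: the middle of the cross bar, 95 mm from the foot, 124 mm above the bench at the start
- pin_shank (a point): point on the pin's axis 45 mm from the foot: the place to grip the shank when the pin lies down, and to bring to the middle of the rest
- pin_foot (a point): Middle of the pin's foot. Rust grips the pin all round: a straight pull under 17 to 26 N only brings the block up with it; turning takes 0.2 to 0.3 N m. While it is turning in the hole it also slides along it easily: swings of 0.4 rad either way at 0.8 rad/s or more with a rise of 2 to 3 mm a swing bring it out. The grip ends after 26 mm of rise.
- hitch_block: grey cast block 80 x 80 x 45 mm, 1.1 kg, with four dark bolt heads on top and an upright through hole of 22 mm in its middle (the pin is in it). Origin at the centre of its underside. Loose in the cradle: 1.5 mm play a side, can turn only a few degrees, but nothing holds it down except its weight.
- cradle: wooden cradle fixed to the bench: base 124 x 124 x 10 mm with four cheeks that stand 24 mm above the base round the block. Origin at the centre of its underside; the seated block's origin lies 10 mm above it. Cradle and rest stand one to the left and one to the right, 0.3 to 0.5 m apart; the bench between them is clear from x = 0.46 to 0.62 m.
- rest: wooden rest fixed to the bench: base 100 x 70 x 10 mm, two posts 8 mm thick with V notches open upward, 54 mm apart along its x axis (46 mm free between them); notches 90 degrees, 37 mm wide at the mouth, tips 55 mm above the bench. Origin at the centre of its underside; the pin goes along its x axis, handle at either end.
- rest_seat (a point): point midway between the two notches, 50 mm above the bench, where the axis of a pin lying in both notches passes (along the rest's x axis)
- tape_roll: bystander: black roll of insulating tape, 64 mm across, 19 mm high, lying flat; origin at the centre of its underside
- spanner: bystander: steel combination spanner 170 x 26 x 8 mm, lying along its y axis; origin at the centre of its underside
- nut: bystander: steel hexagon nut 22 mm across, 10 mm high; origin at the centre of its underside
Mind the look-alikes: they are no part of the job. What is shaped like the hitch_block but purple is not meant.

How it is judged (in metres and radians):
On the way, in this order (a step that is already met when the one before it is completed fails the run):
1. the pin is out of the block and the block is down in its cradle (z of pin_foot in the frame of hitch_block above 0.047 m and z of hitch_block in the frame of cradle below 0.014 m), for 0.1 s.
2. the pin lies flat on the bench top, released and at rest (angle between pin's own z axis and vertical between 1.4 and 1.74 rad and height (world z) of pin_shank below 0.018 m and linear speed of pin below 0.03 m/s and contact force between the fingers and pin below 0.1 N), for 0.2 s.
At the end, for the whole second after the job is handed in: The pin lies at rest and released in both notches of the rest: shank point within 14 mm along the rest and 16 mm in all of the seat point, at most 4 mm above it, within 0.12 rad of the rest's direction; the block sits in its cradle (within 3 mm of down, 6 mm of centre, 0.06 rad of level) (x of pin_shank in the frame of rest_seat between -0.014 and 0.014 m and distance between pin_shank and rest_seat below 0.016 m and z of pin_shank in the frame of rest_seat below 0.004 m and angle between the z axis of pin and the x axis of rest, either way round below 0.12 rad and linear speed of pin below 0.02 m/s and contact force between the fingers and pin below 0.1 N and z of hitch_block in the frame of cradle below 0.013 m and horizontal distance between hitch_block and cradle below 0.006 m and angle between hitch_block's own z axis and vertical below 0.06 rad); the robot touches nothing.
It fails at once if the hitch block is pulled up more than 12 mm out of its seat (z of hitch_block in the frame of cradle above 0.022 m).
It fails at once if the tape roll, spanner or nut is moved by more than 30 mm (distance of any of tape_roll, spanner, nut from where it was at the start of the episode above 0.03 m).
It also fails if it takes over 72 s, if anything falls off the work surface, if the arm or the gripper's body presses on something with over 40 N, if the wrist force passes 120 N, or if a joint passes its speed limit or range.

ROBOT

A 7-joint arm with a two-finger parallel gripper is mounted at the origin on a cart in front of the work surface, level with it; the furniture and walls round the work are solid. World frame = base frame: x ahead of the robot, y to its left, z up, the work surface at z = 0. Lengths are in mm, angles in rad, forces in N, time in s.
With the tool pointing down it reaches from about 425 to 825 mm from the base axis. Payload 3.6 kg.
Tool frame: the origin (TCP) lies on the front face of the gripper's body, between the roots of the fingers; the fingertips stand 73 mm ahead of it and the grasp point (between the pads) lies 54 mm ahead of it; z points along the fingers, y is the line along which they close (so a half turn about z gives the same grasp; the last joint's range is limited). The gripper opens to 85 mm and grips with 20 to 120 N. Pads are 22 mm wide; open, the fingers measure 114 mm over their backs; the gripper's body (76 mm by 85 mm) begins 54 mm behind the grasp point. The pads swing forward as they close: fully open they stand 13 mm farther back than shut.
Start: joints at [1.292, 0.615, -0.013, 1.423, 0.008, 1.103, -0.04], TCP at [161.958, -629.474, 303.897] pointing down, gripper open.
Joint ranges: [-3.12, 3.12], [-0.3, 2.06], [-1.34, 1.32], [0.26, 2.42], [-1.36, 4.5], [0.01, 1.98], [-2.84, 2.84]. Speed limits (rad/s): [2.79, 2.79, 3.14, 3.14, 3.14, 3.14, 3.14].

INTERFACE

Orientations are given as a 3x3 rotation matrix whose columns are the frame's x, y, z axes.
In Python, from cell import readout, viewer, ticket gives the robot as it stands.
- The arm moves only by the tool carry_out, never from a script. Its argument "commands" is a list of rows, each a list of 5 numbers: the finger opening in mm, from 0 to 85.4, then the shift along the tool's x, y, z as a fraction of full scale, then the turn about the tool's z as a fraction of full scale. A call has exactly 8 rows; each row shifts and turns the commanded pose from where the row before left it, along the tool's axes as they then stand; what a row does not reach is not made up. Full scale, the value 1, is 50 mm for a shift and 5 degrees for a turn. A row lasts 1/8 s, in which the tool goes at most 62.5 mm and 10.7 degrees, less where a joint would pass 70% of its speed; a pose out of reach is approached as far as the arm can. A call with a number of a shift or a turn outside -1 to 1 is refused whole. A call with a gripper value outside its range is refused whole. The fingers move at their own pace and stop on an object; "squeeze" is the grip in N (left out, the last holds). Time passes only in rows, so rows that do not move let the fingers close, or fill a call up. It gives the time, the measured TCP pose, the force, the opening and the grip force at its end, in the units of the state.
- readout.get_obs(): the state, without advancing time (a new reading comes with each control period).
- viewer.snapshot(name): name is "scene" or "top"; returns the picture (400x640x3 uint8, red, green, blue); there is no depth.
- viewer.camera_params(name): a dict with "K" (3x3 intrinsics, pixels), "dist" ([k1, k2, p1, p2, k3] as OpenCV has them; the pictures are not rectified), "rvec" (rotation vector, rad) and "tvec" (3), from world to camera coordinates, as OpenCV has them. Camera axes: x right, y down, z forward; pixel columns grow to the right and rows downward; lengths in mm; the calibration is good to about 2 mm. A picture is of the moment at which its call begins. camera_params takes no time and is no camera call.
- ticket.hand_in(): hands the job in; it is judged then, once.
The state is a dict: "time_s": time; "qpos": joint angles; "qd": joint speeds; "joint_torque": joint torques, N m; "tool_pos": TCP position; "ee_rot": TCP orientation; "contact_force": force on the tool from outside, world axes, zero at the start; "ft_torque": the same for the moment, N m; "grip_width": finger opening in mm; "gripper_force": force on a finger pad.
Only numpy, scipy, OpenCV 4.12 (cv2) and the standard library are available. Lean on these libraries where they do the work, as an engineer would, in place of code of your own. Each camera call takes 0.05 s, during which the arm holds its last target. There are 200 camera calls.

## Working session

There is one attempt and no reset: what is moved stays moved. The work goes in short steps, Python scripts to look and compute and a tool call to move; the robot and the scene stay as the last step left them, time stands still between calls to the robot, and variables do not carry over. Pictures are saved under pics/ and viewed, at most 14 in all, crops included, and the job is handed in when it is done.

Besides the shell and the picture viewer there is one more tool, called after "Call:" by a JSON object that holds its "method" and its "body". carry_out: Moves the arm, as the interface text tells. Shift numbers are shares of 50 mm and turn numbers shares of 5 degrees, none past 1 either way. Its arguments: {"type":"object","properties":{"commands":{"type":"array","items":{"type":"array","items":{"type":"number"}}},"squeeze":{"type":"number"}},"required":["commands"]}

```bash
mkdir -p pics; ls; cat > h.py <<'E'
import numpy as np, cv2
from cell import readout, viewer, ticket
def snap(n,f):
    im=viewer.snapshot(n); cv2.imwrite(f,im[:,:,::-1]); return im
def P(n):
    c=viewer.camera_params(n); R=cv2.Rodrigues(np.array(c['rvec'],float))[0]; return np.array(c['K'],float),np.array(c['dist'],float),R,np.array(c['tvec'],float).ravel()
def ray(n,uv,z):
    K,d,R,t=P(n); p=cv2.undistortPoints(np.array(uv,float).reshape(-1,1,2),K,d).reshape(-1,2)
    D=np.c_[p,np.ones(len(p))]@R; C=-R.T@t
    return C+D*((z-C[2])/D[:,2])[:,None]
def proj(n,X):
    K,d,R,t=P(n); return cv2.projectPoints(np.array(X,float).reshape(-1,1,3),cv2.Rodrigues(R)[0],t,K,d)[0].reshape(-1,2)
E
python3 - <<'E'
from h import *
a=snap('scene','pics/s0.png');b=snap('top','pics/t0.png')
for n in('scene','top'):
    K,d,R,t=P(n);print(n,K[0,0],(-R.T@t).round(),R[2].round(2))
o=readout.get_obs();print(o)
E
```

```text
pics
scene 362.5579468296746 [-62. 522. 592.] [ 0.7  -0.4  -0.58]
top 408.60804025583616 [ 482.  176. 1110.] [ 0.03 -0.01 -1.  ]
{'time_s': 0.1, 'qpos': array([ 1.29249397,  0.61584853, -0.01261822,  1.42474941,  0.00808968,
        1.10340479, -0.04039967]), 'qd': array([ 2.29842985e-04, -3.65078246e-03, -1.66985896e-03, -4.02084098e-03,
       -4.09806699e-04, -5.63788490e-04,  9.16759107e-05]), 'joint_torque': array([ 1.28656593e-03, -4.70382214e+01,  2.60235853e-01, -1.71568465e+01,
        1.00972920e-02,  5.89496849e-03, -4.53653595e-07]), 'tool_pos': array([ 161.83357624, -628.99255224,  302.83331575]), 'ee_rot': array([[ 9.68449329e-01,  2.49209809e-01, -6.07487569e-04],
       [ 2.49210548e-01, -9.68446643e-01,  2.28074472e-03],
       [-1.99353407e-05, -2.36017800e-03, -9.99997215e-01]]), 'contact_force': array([-0.99288795,  0.15198094,  0.10840918]), 'ft_torque': array([0.034461  , 0.00988882, 0.00364053]), 'gripper_force': 0.0, 'grip_width': 85.56934153266715}
```

View pics/s0.png

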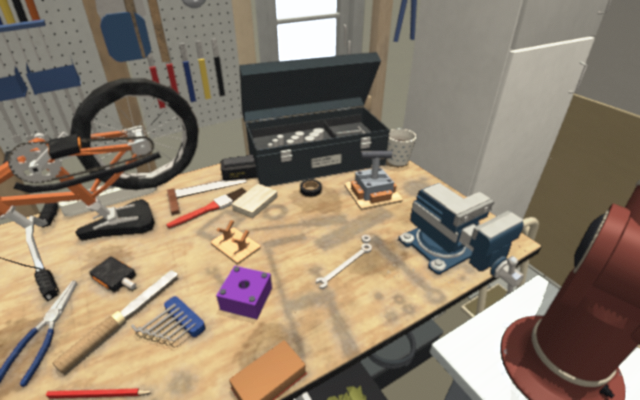

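View pics/t0.png

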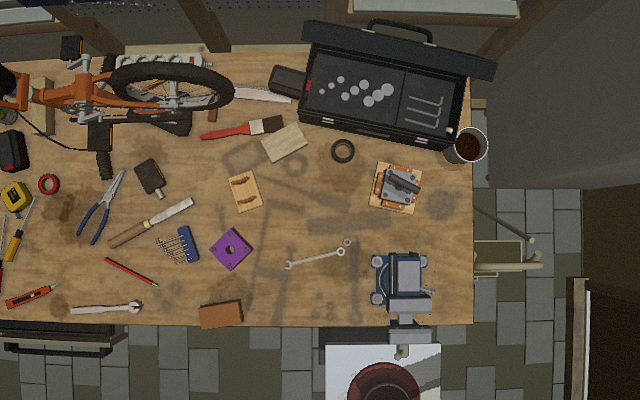

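The scene picture shows the grey block with the pin in a wooden cradle at (374,185), the rest at (235,242), a purple look-alike at (245,290), the tape at (311,187) and the spanner at (345,262). In the top view these are the cradle at (396,187), the rest at (245,191) and the purple block at (231,249). Only the grey block has a pin in it and sits in a cradle, so that is the one meant. I'll confirm it in an enlarged crop.

```bash
python3 - <<'E'
from h import *
a=cv2.imread('pics/t0.png');b=cv2.imread('pics/s0.png')
f=lambda i,x,y,w,h,s:cv2.resize(i[y:y+h,x:x+w],(w*s,h*s),interpolation=cv2.INTER_CUBIC)
c=np.zeros((600,800,3),np.uint8)
c[:300,:400]=f(a,364,156,80,60,5)[:300,:400]; c[:300,400:]=f(a,205,161,80,60,5)
c[300:,:400]=f(b,335,145,80,60,5); c[300:,400:]=f(b,195,210,80,60,5)
cv2.imwrite('pics/c0.png',c)
E
```

```text
(no output)
```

View pics/c0.png

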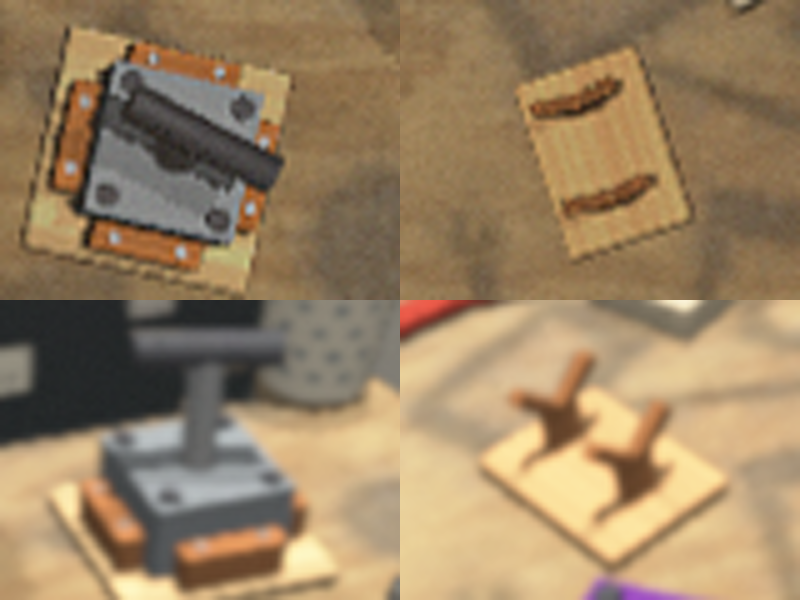

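The crop confirms the grey block with the pin in its cradle. Its bar runs from (390,176) to (419,190) in the top view, and the rest's two notched posts are clear.

```bash
python3 - <<'E'
from h import *
q=lambda L:[(364+x/5-.4,156+y/5-.4) for x,y in L]
r=lambda L:[(205+(x-400)/5-.4,161+y/5-.4) for x,y in L]
s=lambda L:[(335+x/5-.4,145+(y-300)/5-.4) for x,y in L]
rs=lambda L:[(195+(x-400)/5-.4,210+(y-300)/5-.4) for x,y in L]
B=ray('top',q([(130,105),(277,170)]),124);print('bar',B.round(1),B.mean(0).round(1),np.linalg.norm(B[1]-B[0]))
d=B[1]-B[0];print('bar ang',np.degrees(np.arctan2(d[1],d[0])))
C=ray('top',q([(68,28),(290,72),(245,292),(25,248)]),10);print('cradle',C.round(1),C.mean(0).round(1),[np.linalg.norm(C[i]-C[i-1]).round(1) for i in range(4)])
T=ray('top',q([(130,80),(242,105),(217,218),(106,194)]),55);print('bolts',T.mean(0).round(1))
R=ray('top',r([(518,86),(634,47),(692,217),(577,258)]),10);print('rest',R.round(1),R.mean(0).round(1),[np.linalg.norm(R[i]-R[i-1]).round(1) for i in range(4)])
d=(R[0]+R[1]-R[2]-R[3]);print('rest ang',np.degrees(np.arctan2(d[1],d[0])))
S=ray('scene',s([(135,347),(283,347)]),124);print('bar scene',S.round(1),S.mean(0).round(1))
RS=ray('scene',rs([(580,386),(727,487),(612,566),(481,462)]),10);print('rest scene',RS.mean(0).round(1))
print(proj('scene',[[482,176,0]]))
# vise / tape / toolbox rough
for n,uv,z in [('vise1',(372,250),0),('vise2',(430,250),0),('visetop',(388,252),130),('visetop',(419,252),130),('tape',(343,151),10),('tool',(445,140),100),('toolL',(303,115),100),('cup',(467,145),80),('spA',(287,265),4),('spB',(348,243),4),('wood',(285,143),10)]:print(n,ray('top',[uv],z).round())
# vise height via two views: jaw near top corner scene
E
```

```text
bar [[591.7   2.9 124. ]
 [560.  -69.  124. ]] [575.8 -33.1 124. ] 78.56520666084644
bar ang -113.80142062136542
cradle [[ 646.4   16.3   10. ]
 [ 622.6 -105.3   10. ]
 [ 502.7  -79.    10. ]
 [ 526.8   40.6   10. ]] [574.6 -31.9  10. ] [np.float64(122.0), np.float64(123.8), np.float64(122.7), np.float64(122.1)]
bolts [576.3 -32.   55. ]
rest [[602.  420.7  10. ]
 [623.  357.6  10. ]
 [530.6 325.7  10. ]
 [508.6 388.   10. ]] [566.1 373.   10. ] [np.float64(99.0), np.float64(66.5), np.float64(97.7), np.float64(66.1)]
rest ang 19.20159972867425
bar scene [[599.6  -0.8 124. ]
 [560.3 -68.  124. ]] [580.  -34.4 124. ]
rest scene [565.3 377.8  10. ]
[[327.05228609 238.62164844]]
vise1 [[405.  31.   0.]]
vise2 [[ 404. -129.    0.]]
visetop [[409.   9. 130.]]
visetop [[409. -66. 130.]]
tape [[674. 109.  10.]]
tool [[ 687. -143.  100.]]
toolL [[750. 214. 100.]]
cup [[ 679. -208.   80.]]
spA [[366. 261.   4.]]
spB [[425.  96.   4.]]
wood [[696. 267.  10.]]
```

Call:
{"method": "carry_out", "body": {"commands": [[85, 0.3, -0.26, 0, 0], [85, 0.68, -0.59, 0, 0], [85, 0.68, -0.59, 0, 0], [85, 0.68, -0.59, 0, 0], [85, 0.68, -0.59, 0, 0], [85, 0.68, -0.59, 0, 0], [85, 0.68, -0.59, 0, 0], [85, 0.68, -0.59, 0, 0]], "squeeze": 100}}

```text
time_s: 1.1
tool_pos: [352.8, -352.4, 303.6]
ee_rot: [[0.968, 0.249, -0.0], [0.249, -0.968, 0.001], [-0.0, -0.001, -1.0]]
contact_force: [2.4, -0.4, 1.1]
grip_width: 85.1
gripper_force: 0.0
```

Call:
{"method": "carry_out", "body": {"commands": [[85, 0.68, -0.59, 0, 0], [85, 0.68, -0.59, 0, 0], [85, 0.68, -0.59, 0, 0], [85, 0.68, -0.59, 0, 0], [85, 0.68, -0.59, 0, 0], [85, 0.68, -0.59, 0, 0], [85, 0.68, -0.59, 0, 0], [85, 0.4, -0.36, 0, 0]]}}

```text
time_s: 2.1
tool_pos: [547.1, -69.3, 303.5]
ee_rot: [[0.968, 0.252, -0.0], [0.252, -0.968, 0.001], [-0.0, -0.001, -1.0]]
contact_force: [0.2, 0.2, 0.2]
grip_width: 84.8
gripper_force: 0.0
```

Call:
{"method": "carry_out", "body": {"commands": [[85, 0, 0, 0, -1], [85, 0, 0, 0, -1], [85, 0, 0, 0, -1], [85, 0, 0, 0, -1], [85, 0, 0, 0, -1], [85, 0, 0, 0, -1], [85, 0, 0, 0, -1], [85, 0, 0, 0, -1]]}}

```text
time_s: 3.1
tool_pos: [545.9, -72.2, 303.4]
ee_rot: [[0.579, 0.815, -0.001], [0.815, -0.579, 0.0], [-0.001, -0.001, -1.0]]
contact_force: [-0.4, 0.4, 0.7]
grip_width: 84.7
gripper_force: 0.0
```

```bash
cat >> h.py <<'E'
def st():
    o=readout.get_obs(); R=o['ee_rot'];a=np.degrees(np.arctan2(R[1,0],R[0,0]))
    print('t',o['time_s'],'pos',o['tool_pos'].round(1),'xang',a.round(1),'q',o['qpos'].round(2),'F',o['contact_force'].round(1),'M',o['ft_torque'].round(2),'w',round(o['grip_width'],1),'g',round(o['gripper_force'],1)); return o
def go(x,y,z,ang):
    o=st();R=o['ee_rot'];d=R.T@(np.array([x,y,z])-o['tool_pos']);a=np.degrees(np.arctan2(R[1,0],R[0,0]))
    print('tool-axis shift/50:',(d/50).round(3),'turn/5 (total):',round(-((ang-a+180)%360-180)/5,2))
E
python3 -c "
from h import *
go(575.5,-32.7,178,66)"
```

```text
t 3.1 pos [545.9 -72.2 303.4] xang 54.6 q [ 0.29  0.48 -0.3   1.71  0.16  0.98 -0.69] F [-0.4  0.4  0.7] M [ 0.02  0.03 -0.  ] w 84.7 g 0.0
tool-axis shift/50: [0.989 0.028 2.508] turn/5 (total): -2.28
```

Call:
{"method": "carry_out", "body": {"commands": [[85, 0, 0, 0, -0.76], [85, 0, 0, 0, -0.76], [85, 0, 0, 0, -0.76], [85, 0.4, 0.1, 0.5, 0], [85, 0.4, 0.08, 0.5, 0], [85, 0.16, 0.04, 0.5, 0], [85, 0, 0, 0, 0], [85, 0, 0, 0, 0]]}}

```text
time_s: 4.1
tool_pos: [576.1, -33.4, 229.6]
ee_rot: [[0.41, 0.912, 0.001], [0.912, -0.41, -0.0], [-0.0, 0.001, -1.0]]
contact_force: [-0.2, -1.1, 0.3]
grip_width: 84.5
gripper_force: 0.0
```

```bash
python3 -c "
from h import *
go(575.5,-32.7,178,66)
a=snap('top','pics/t1.png');b=snap('scene','pics/s1.png')
f=lambda i,x,y,w,h,s:cv2.resize(i[y:y+h,x:x+w,::-1],(w*s,h*s),interpolation=cv2.INTER_CUBIC)
cv2.imwrite('pics/c1.png',np.hstack([f(a,350,140,100,100,4),f(b,325,115,100,100,4)]))"
```

```text
t 4.1 pos [576.1 -33.4 229.6] xang 65.8 q [ 0.23  0.6  -0.33  1.73  0.24  0.85 -0.63] F [-0.2 -1.1  0.3] M [-0.03  0.05  0.02] w 84.5 g 0.0
tool-axis shift/50: [ 0.009 -0.017  1.031] turn/5 (total): -0.04
```

View pics/c1.png

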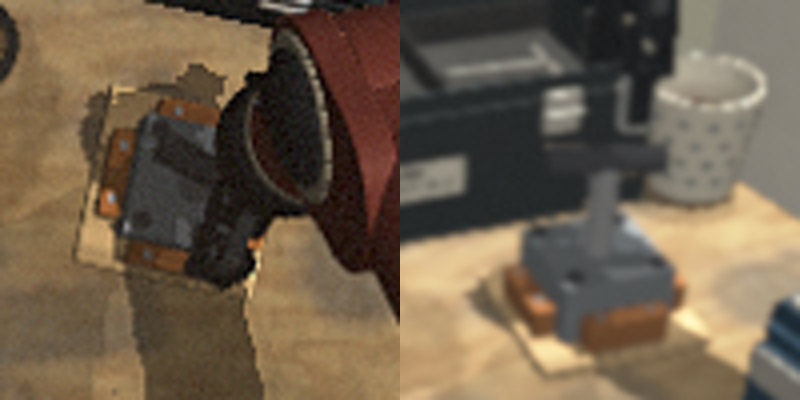

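The crop shows the open gripper above the bar. In it the bar is at (550–668,157) and one finger is at (632,110). I'll check where the two fingers should project.

```bash
python3 -c "
from h import *
o=readout.get_obs();R=o['ee_rot'];p=o['tool_pos']
for s in(-42,42):
  X=p+R@np.array([0,s,60.]);print(X.round(),(proj('scene',X)-[325,115])*4+[400,0],(proj('top',X)-[350,140])*4)
print((proj('scene',[575.5,-32.7,124])-[325,115])*4+[400,0])"
```

```text
[538. -16. 170.] [[631.6436796  126.43252431]] [[206.08015248 229.85413085]]
[615. -51. 170.] [[599.26193783  66.11093738]] [[263.2802982   98.45050916]]
[[607.83018534 159.53110716]]
```

Predicted and seen positions agree, so I'll descend and grip.

Call:
{"method": "carry_out", "body": {"commands": [[85, 0, 0, 0.4, 0], [85, 0, 0, 0.4, 0], [85, 0, 0, 0.26, 0], [20, 0, 0, 0, 0], [15, 0, 0, 0, 0], [15, 0, 0, 0, 0], [15, 0, 0, 0, 0], [15, 0, 0, 0, 0]], "squeeze": 100}}

```text
time_s: 5.2
tool_pos: [576.3, -32.8, 176.9]
ee_rot: [[0.409, 0.913, 0.002], [0.913, -0.409, -0.0], [0.001, 0.002, -1.0]]
contact_force: [-0.5, 0.1, 4.9]
grip_width: 17.6
gripper_force: 96.7
```

```bash
python3 -c "
from h import *
st()"
```

```text
t 5.2 pos [576.3 -32.8 176.9] xang 65.9 q [ 0.21  0.67 -0.3   1.77  0.28  0.74 -0.66] F [-0.5  0.1  4.9] M [-0.06  0.17  0.05] w 17.6 g 96.7
```

Call:
{"method": "carry_out", "body": {"commands": [[15, 0, 0, 0, 1], [15, 0, 0, -0.004, 1], [15, 0, 0, -0.006, 1], [15, 0, 0, -0.006, 1], [15, 0, 0, 0, -1], [15, 0, 0, -0.004, -1], [15, 0, 0, -0.006, -1], [15, 0, 0, -0.006, -1]]}}

```text
time_s: 6.2
tool_pos: [575.6, -32.8, 176.6]
ee_rot: [[0.408, 0.913, -0.001], [0.913, -0.408, 0.001], [0.0, -0.001, -1.0]]
contact_force: [1.3, 1.1, -4.2]
grip_width: 17.9
gripper_force: 98.1
```

```bash
python3 -c "
from h import *
st()"
```

```text
t 6.2 pos [575.6 -32.8 176.6] xang 65.9 q [ 0.21  0.67 -0.3   1.77  0.28  0.74 -0.66] F [ 1.3  1.1 -4.2] M [ 0.15 -0.23 -0.3 ] w 17.9 g 98.1
```

Call:
{"method": "carry_out", "body": {"commands": [[15, 0, 0, -0.006, -1], [15, 0, 0, -0.006, -1], [15, 0, 0, -0.006, -1], [15, 0, 0, -0.006, -1], [15, 0, 0, 0, 1], [15, 0, 0, -0.006, 1], [15, 0, 0, -0.006, 1], [15, 0, 0, -0.006, 1]]}}

```text
time_s: 7.2
tool_pos: [575.1, -33.4, 177.4]
ee_rot: [[0.411, 0.912, -0.003], [0.912, -0.411, -0.0], [-0.002, -0.002, -1.0]]
contact_force: [2.2, -0.8, -10.1]
grip_width: 17.7
gripper_force: 97.0
```

Call:
{"method": "carry_out", "body": {"commands": [[15, 0, 0, -0.006, 1], [15, 0, 0, -0.006, 1], [15, 0, 0, -0.006, 1], [15, 0, 0, -0.006, 1], [15, 0, 0, 0, -1], [15, 0, 0, -0.006, -1], [15, 0, 0, -0.006, -1], [15, 0, 0, -0.006, -1]]}}

```text
time_s: 8.2
tool_pos: [575.3, -32.8, 179.0]
ee_rot: [[0.408, 0.913, -0.002], [0.913, -0.408, 0.002], [0.0, -0.003, -1.0]]
contact_force: [3.3, 1.0, -13.7]
grip_width: 17.8
gripper_force: 98.2
```

```bash
python3 -c "
from h import *
st()
a=snap('scene','pics/s2.png')
f=lambda i,x,y,w,h,s:cv2.resize(i[y:y+h,x:x+w,::-1],(w*s,h*s),interpolation=cv2.INTER_CUBIC)
b=cv2.imread('pics/s0.png')[:,:,::-1]
cv2.imwrite('pics/c2.png',np.hstack([f(b,335,130,80,80,5),f(a,335,130,80,80,5)]))"
```

```text
t 8.2 pos [575.3 -32.8 179. ] xang 65.9 q [ 0.21  0.67 -0.3   1.77  0.27  0.75 -0.66] F [  3.3   1.  -13.7] M [ 0.12 -0.84 -0.3 ] w 17.8 g 98.2
```

View pics/c2.png

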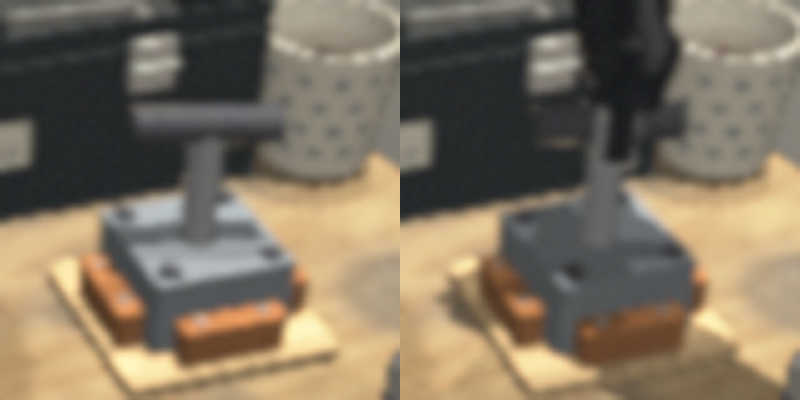

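The crop shows the block still between its cheeks: the bolt heads are at the same rows, shifted about 1 px sideways. The pull of 13.7 N is close to the weight of pin plus block, so I'll do a swing without rise to let the block settle.

Call:
{"method": "carry_out", "body": {"commands": [[15, 0, 0, 0, -1], [15, 0, 0, 0, -1], [15, 0, 0, 0, -1], [15, 0, 0, 0, -1], [15, 0, 0, 0, 1], [15, 0, 0, 0, 1], [15, 0, 0, 0, 1], [15, 0, 0, 0, 1]]}}

```text
time_s: 9.25
tool_pos: [575.1, -33.4, 180.3]
ee_rot: [[0.412, 0.911, -0.003], [0.911, -0.412, -0.001], [-0.002, -0.002, -1.0]]
contact_force: [1.2, -0.5, -7.9]
grip_width: 17.7
gripper_force: 97.6
```

Call:
{"method": "carry_out", "body": {"commands": [[15, 0, 0, 0, 1], [15, 0, 0, 0, 1], [15, 0, 0, 0, 1], [15, 0, 0, 0, 1], [15, 0, 0, 0, -1], [15, 0, 0, 0, -1], [15, 0, 0, 0, -1], [15, 0, 0, 0, -1]]}}

```text
time_s: 10.25
tool_pos: [575.2, -33.0, 180.9]
ee_rot: [[0.409, 0.912, -0.002], [0.912, -0.409, 0.0], [-0.0, -0.002, -1.0]]
contact_force: [-0.1, 0.3, -5.6]
grip_width: 17.7
gripper_force: 99.3
```

Call:
{"method": "carry_out", "body": {"commands": [[15, 0, 0, -0.006, -1], [15, 0, 0, -0.006, -1], [15, 0, 0, -0.006, -1], [15, 0, 0, -0.006, -1], [15, 0, 0, -0.002, 1], [15, 0, 0, -0.005, 1], [15, 0, 0, -0.005, 1], [15, 0, 0, -0.005, 1]]}}

```text
time_s: 11.25
tool_pos: [574.9, -33.6, 181.9]
ee_rot: [[0.412, 0.911, -0.003], [0.911, -0.412, -0.001], [-0.002, -0.003, -1.0]]
contact_force: [2.4, 0.0, -9.9]
grip_width: 18.0
gripper_force: 97.4
```

Call:
{"method": "carry_out", "body": {"commands": [[15, 0, 0, -0.005, 1], [15, 0, 0, -0.005, 1], [15, 0, 0, -0.005, 1], [15, 0, 0, -0.005, 1], [15, 0, 0, -0.002, -1], [15, 0, 0, -0.005, -1], [15, 0, 0, -0.005, -1], [15, 0, 0, -0.005, -1]]}}

```text
time_s: 12.25
tool_pos: [575.2, -32.8, 183.5]
ee_rot: [[0.409, 0.913, -0.002], [0.913, -0.409, 0.001], [0.0, -0.003, -1.0]]
contact_force: [2.1, -0.4, -12.6]
grip_width: 17.3
gripper_force: 98.2
```

Call:
{"method": "carry_out", "body": {"commands": [[15, 0, 0, -0.005, -1], [15, 0, 0, -0.005, -1], [15, 0, 0, -0.005, -1], [15, 0, 0, -0.005, -1], [15, 0, 0, -0.002, 1], [15, 0, 0, -0.005, 1], [15, 0, 0, -0.005, 1], [15, 0, 0, -0.005, 1]]}}

```text
time_s: 13.25
tool_pos: [574.8, -33.5, 185.2]
ee_rot: [[0.412, 0.911, -0.003], [0.911, -0.412, -0.001], [-0.002, -0.003, -1.0]]
contact_force: [1.6, -0.5, -11.7]
grip_width: 17.7
gripper_force: 97.3
```

Call:
{"method": "carry_out", "body": {"commands": [[15, 0, 0, -0.005, 1], [15, 0, 0, -0.005, 1], [15, 0, 0, -0.005, 1], [15, 0, 0, -0.005, 1], [15, 0, 0, -0.002, -1], [15, 0, 0, -0.005, -1], [15, 0, 0, -0.005, -1], [15, 0, 0, -0.005, -1]]}}

```text
time_s: 14.25
tool_pos: [575.2, -32.8, 187.1]
ee_rot: [[0.409, 0.913, -0.003], [0.913, -0.409, 0.001], [-0.0, -0.003, -1.0]]
contact_force: [1.9, 1.1, -12.0]
grip_width: 17.6
gripper_force: 98.2
```

Call:
{"method": "carry_out", "body": {"commands": [[15, 0, 0, -0.005, -1], [15, 0, 0, -0.005, -1], [15, 0, 0, -0.005, -1], [15, 0, 0, -0.005, -1], [15, 0, 0, -0.002, 1], [15, 0, 0, -0.005, 1], [15, 0, 0, -0.005, 1], [15, 0, 0, -0.005, 1]]}}

```text
time_s: 15.25
tool_pos: [574.9, -33.5, 188.9]
ee_rot: [[0.412, 0.911, -0.003], [0.911, -0.412, -0.001], [-0.002, -0.003, -1.0]]
contact_force: [1.5, -1.0, -11.9]
grip_width: 17.8
gripper_force: 97.2
```

Call:
{"method": "carry_out", "body": {"commands": [[15, 0, 0, -0.005, 1], [15, 0, 0, -0.005, 1], [15, 0, 0, -0.005, 1], [15, 0, 0, -0.005, 1], [15, 0, 0, -0.002, -1], [15, 0, 0, -0.005, -1], [15, 0, 0, -0.005, -1], [15, 0, 0, -0.005, -1]]}}

```text
time_s: 16.25
tool_pos: [575.1, -32.6, 190.8]
ee_rot: [[0.408, 0.913, -0.003], [0.913, -0.408, 0.001], [0.0, -0.003, -1.0]]
contact_force: [2.7, -0.2, -12.5]
grip_width: 17.2
gripper_force: 98.2
```

Call:
{"method": "carry_out", "body": {"commands": [[15, 0, 0, -0.005, -1], [15, 0, 0, -0.005, -1], [15, 0, 0, -0.005, -1], [15, 0, 0, -0.005, -1], [15, 0, 0, -0.002, 1], [15, 0, 0, -0.005, 1], [15, 0, 0, -0.005, 1], [15, 0, 0, -0.005, 1]]}}

```text
time_s: 17.25
tool_pos: [574.9, -33.6, 192.6]
ee_rot: [[0.412, 0.911, -0.003], [0.911, -0.412, -0.001], [-0.002, -0.003, -1.0]]
contact_force: [2.8, 0.4, -11.6]
grip_width: 17.1
gripper_force: 97.2
```

Call:
{"method": "carry_out", "body": {"commands": [[15, 0, 0, -0.005, 1], [15, 0, 0, -0.005, 1], [15, 0, 0, -0.005, 1], [15, 0, 0, -0.005, 1], [15, 0, 0, -0.002, -1], [15, 0, 0, -0.005, -1], [15, 0, 0, -0.005, -1], [15, 0, 0, -0.005, -1]]}}

```text
time_s: 18.25
tool_pos: [575.2, -32.5, 194.3]
ee_rot: [[0.408, 0.913, -0.002], [0.913, -0.408, 0.002], [0.0, -0.003, -1.0]]
contact_force: [1.5, 1.9, -12.9]
grip_width: 17.6
gripper_force: 98.2
```

Call:
{"method": "carry_out", "body": {"commands": [[15, 0, 0, -0.005, -1], [15, 0, 0, -0.005, -1], [15, 0, 0, -0.005, -1], [15, 0, 0, -0.005, -1], [15, 0, 0, -0.002, 1], [15, 0, 0, -0.005, 1], [15, 0, 0, -0.005, 1], [15, 0, 0, -0.005, 1]]}}

```text
time_s: 19.25
tool_pos: [574.9, -33.8, 196.1]
ee_rot: [[0.412, 0.911, -0.003], [0.911, -0.412, -0.001], [-0.002, -0.003, -1.0]]
contact_force: [2.2, -0.2, -13.8]
grip_width: 17.4
gripper_force: 97.1
```

Call:
{"method": "carry_out", "body": {"commands": [[15, 0, 0, -0.005, 1], [15, 0, 0, -0.005, 1], [15, 0, 0, -0.005, 1], [15, 0, 0, -0.005, 1], [15, 0, 0, -0.002, -1], [15, 0, 0, -0.005, -1], [15, 0, 0, -0.005, -1], [15, 0, 0, -0.005, -1]]}}

```text
time_s: 20.25
tool_pos: [575.0, -32.8, 198.0]
ee_rot: [[0.408, 0.913, -0.003], [0.913, -0.408, 0.001], [-0.0, -0.003, -1.0]]
contact_force: [3.6, 2.1, -13.1]
grip_width: 17.5
gripper_force: 98.0
```

```bash
python3 -c "
from h import *
st()
a=snap('scene','pics/s3.png')
f=lambda i,x,y,w,h,s:cv2.resize(i[y:y+h,x:x+w,::-1],(w*s,h*s),interpolation=cv2.INTER_CUBIC)
b=cv2.imread('pics/s0.png')[:,:,::-1]
cv2.imwrite('pics/c3.png',np.hstack([f(b,335,130,80,80,5),f(a,335,130,80,80,5)]))"
```

```text
t 20.25 pos [575.  -32.8 198. ] xang 65.9 q [ 0.22  0.64 -0.32  1.76  0.27  0.79 -0.65] F [  3.6   2.1 -13.1] M [ 0.16 -0.7  -0.14] w 17.5 g 98.0
```

View pics/c3.png

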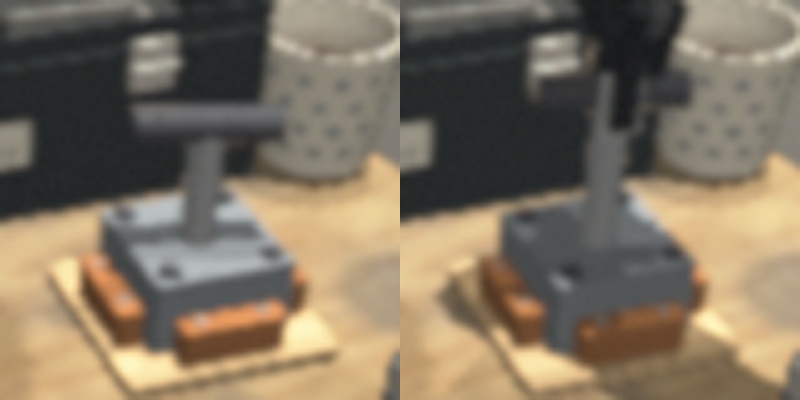

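The block has stayed down in the cradle, and the pin's bar has risen about 32 px in the crop, from row 120 to row 88. I'll carry on.

Call:
{"method": "carry_out", "body": {"commands": [[15, 0, 0, -0.005, -1], [15, 0, 0, -0.005, -1], [15, 0, 0, -0.005, -1], [15, 0, 0, -0.005, -1], [15, 0, 0, -0.002, 1], [15, 0, 0, -0.004, 1], [15, 0, 0, -0.004, 1], [15, 0, 0, -0.004, 1]]}}

```text
time_s: 21.3
tool_pos: [575.5, -33.0, 202.2]
ee_rot: [[0.414, 0.91, -0.001], [0.91, -0.414, -0.0], [-0.001, -0.001, -1.0]]
contact_force: [-1.1, -1.5, -2.2]
grip_width: 17.7
gripper_force: 98.9
```

Call:
{"method": "carry_out", "body": {"commands": [[15, 0, 0, -0.004, 1], [15, 0, 0, -0.005, 1], [15, 0, 0, -0.005, 1], [15, 0, 0, -0.005, 1], [15, 0, 0, -0.002, -1], [15, 0, 0, -0.004, -1], [15, 0, 0, -0.004, -1], [15, 0, 0, -0.004, -1]]}}

```text
time_s: 22.3
tool_pos: [575.4, -32.9, 203.9]
ee_rot: [[0.409, 0.913, -0.001], [0.913, -0.409, -0.0], [-0.001, -0.001, -1.0]]
contact_force: [0.3, -0.1, -3.1]
grip_width: 17.7
gripper_force: 99.2
```

Call:
{"method": "carry_out", "body": {"commands": [[15, 0, 0, -0.005, -1], [15, 0, 0, -0.005, -1], [15, 0, 0, -0.005, -1], [15, 0, 0, -0.005, -1], [15, 0, 0, -0.002, 1], [15, 0, 0, -0.004, 1], [15, 0, 0, -0.004, 1], [15, 0, 0, -0.004, 1]]}}

```text
time_s: 23.3
tool_pos: [575.4, -33.0, 205.6]
ee_rot: [[0.414, 0.91, -0.001], [0.91, -0.414, -0.0], [-0.001, -0.001, -1.0]]
contact_force: [0.1, 0.3, -3.1]
grip_width: 17.6
gripper_force: 98.6
```

Call:
{"method": "carry_out", "body": {"commands": [[15, 0, 0, -0.004, 1], [15, 0, 0, -0.005, 1], [15, 0, 0, -0.005, 1], [15, 0, 0, -0.005, 1], [15, 0, 0, -0.002, -1], [15, 0, 0, -0.004, -1], [15, 0, 0, -0.004, -1], [15, 0, 0, -0.004, -1]]}}

```text
time_s: 24.3
tool_pos: [575.4, -32.9, 207.2]
ee_rot: [[0.409, 0.913, -0.001], [0.913, -0.409, -0.0], [-0.001, -0.001, -1.0]]
contact_force: [0.7, 0.2, -2.3]
grip_width: 17.5
gripper_force: 99.3
```

The pull has dropped to the pin's weight, so it is free. I'll lift it, turn it and carry it to the clear bench.

Call:
{"method": "carry_out", "body": {"commands": [[15, 0, 0, -0.2, -1], [15, 0, 0, -0.2, -1], [15, 0, 0, -0.2, -1], [15, 0, 0, -0.2, -1], [15, 0, 0, 0, -1], [15, 0, 0, 0, -1], [15, 0, 0, 0, -1], [15, 0, 0, 0, -1]]}}

```text
time_s: 25.3
tool_pos: [575.3, -33.1, 247.1]
ee_rot: [[-0.273, 0.962, -0.001], [0.962, 0.273, -0.001], [-0.0, -0.002, -1.0]]
contact_force: [0.0, -0.2, -2.7]
grip_width: 17.9
gripper_force: 99.1
```

Call:
{"method": "carry_out", "body": {"commands": [[15, 0, 0, 0, -0.6], [15, 0.4, -0.02, 0, 0], [15, 0.7, -0.04, 0, 0], [15, 0.8, -0.05, 0, 0], [15, 0.8, -0.05, 0, 0], [15, 0.7, -0.04, 0, 0], [15, 0.4, -0.02, 0, 0], [15, 0.15, -0.01, 0, 0]]}}

```text
time_s: 26.3
tool_pos: [499.5, 153.0, 247.6]
ee_rot: [[-0.326, 0.945, -0.001], [0.945, 0.326, 0.001], [0.001, -0.0, -1.0]]
contact_force: [-0.0, -0.1, -1.9]
grip_width: 17.4
gripper_force: 98.9
```

```bash
python3 -c "
from h import *
go(500,150,152,109)
a=snap('scene','pics/s4.png')
b=snap('top','pics/t4.png')
cv2.imwrite('pics/c4.png',np.hstack([cv2.resize(i[y:y+200,x:x+200,::-1],(400,400)) for i,x,y in((a,200,100),(b,240,110))]))"
```

```text
t 26.3 pos [499.5 153.  247.6] xang 109.0 q [ 0.03  0.54 -0.56  1.85  0.37  0.86 -0.38] F [-0.  -0.1 -1.9] M [-0.01 -0.01 -0.01] w 17.4 g 98.9
tool-axis shift/50: [-0.062 -0.01   1.911] turn/5 (total): 0.0
```

View pics/c4.png

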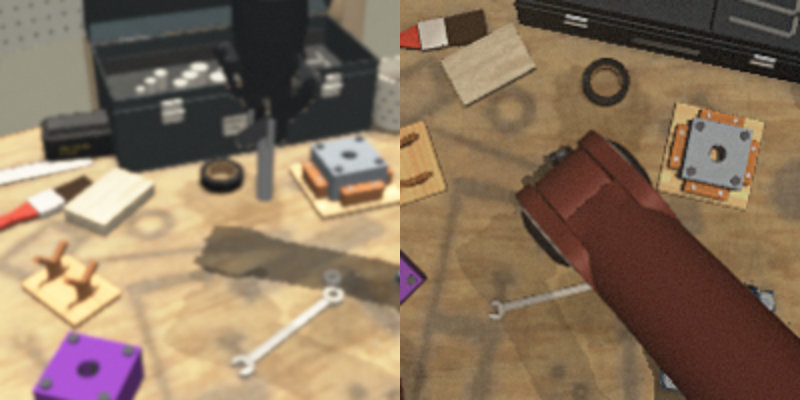

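The block is seated and its hole is empty. The pin hangs vertical with its foot at about (265,195) in the left crop, and the nut lies by the spanner ring at (332,275), clear of the work.

Call:
{"method": "carry_out", "body": {"commands": [[15, 0, 0, 0.5, 0], [15, 0, 0, 0.6, 0], [15, 0, 0, 0.5, 0], [15, 0, 0, 0.25, 0], [15, 0, 0, 0.06, 0], [15, 0, 0, 0.02, 0], [15, 0, 0, 0.02, 0], [15, 0, 0, 0, 0]]}}

```text
time_s: 27.4
tool_pos: [501.5, 150.4, 150.2]
ee_rot: [[-0.323, 0.947, 0.001], [0.947, 0.323, 0.0], [-0.0, 0.001, -1.0]]
contact_force: [-0.3, -0.2, -1.9]
grip_width: 17.7
gripper_force: 99.0
```

Call:
{"method": "carry_out", "body": {"commands": [[15, 0, 0, 0.02, 0], [15, 0, 0, 0.015, 0], [15, 0, 0, 0.015, 0], [15, 0, 0, 0.015, 0], [15, 0, 0, 0.01, 0], [15, 0, 0, 0, 0], [15, 0, 0, 0, 0], [15, 0, 0, 0, 0]]}}

```text
time_s: 28.4
tool_pos: [501.4, 150.6, 147.9]
ee_rot: [[-0.323, 0.946, 0.002], [0.946, 0.323, -0.001], [-0.001, 0.001, -1.0]]
contact_force: [-3.2, -1.7, 12.4]
grip_width: 17.7
gripper_force: 101.0
```

Call:
{"method": "carry_out", "body": {"commands": [[30, 0, 0, 0, 0], [80, 0, 0, 0, 0], [80, 0, 0, 0, 0], [80, 0, 0, 0, 0], [80, 0, 0, 0, 0], [80, 0, 0, -0.1, 0], [80, 0, 0, -0.1, 0], [80, 0, 0, 0, 0]]}}

```text
time_s: 29.4
tool_pos: [501.6, 150.5, 156.5]
ee_rot: [[-0.323, 0.947, 0.001], [0.947, 0.323, 0.001], [0.0, 0.001, -1.0]]
contact_force: [-0.1, 0.3, -0.9]
grip_width: 80.2
gripper_force: 0.0
```

Call:
{"method": "carry_out", "body": {"commands": [[80, 0, 0.2, 0, 0], [80, 0, 0.2, 0, 0], [80, 0, 0.15, 0, 0], [80, 0, 0.1, 0, 0], [80, 0, 0.1, 0, 0], [80, 0, 0.1, 0, 0], [80, 0, 0.1, 0, 0], [80, 0, 0.1, 0, 0]]}}

```text
time_s: 30.4
tool_pos: [551.3, 167.4, 155.9]
ee_rot: [[-0.323, 0.946, 0.0], [0.946, 0.323, 0.0], [0.0, 0.0, -1.0]]
contact_force: [0.3, 0.4, -0.1]
grip_width: 79.9
gripper_force: 0.0
```

```bash
python3 -c "
from h import *
st()
a=snap('scene','pics/s5.png')
cv2.imwrite('pics/c5.png',cv2.resize(a[100:300,200:400,::-1],(600,600)))"
```

```text
t 30.4 pos [551.3 167.4 155.9] xang 108.8 q [-0.04  0.73 -0.48  1.79  0.47  0.74 -0.44] F [ 0.3  0.4 -0.1] M [-0.01  0.03 -0.03] w 79.9 g 0.0
```

View pics/c5.png

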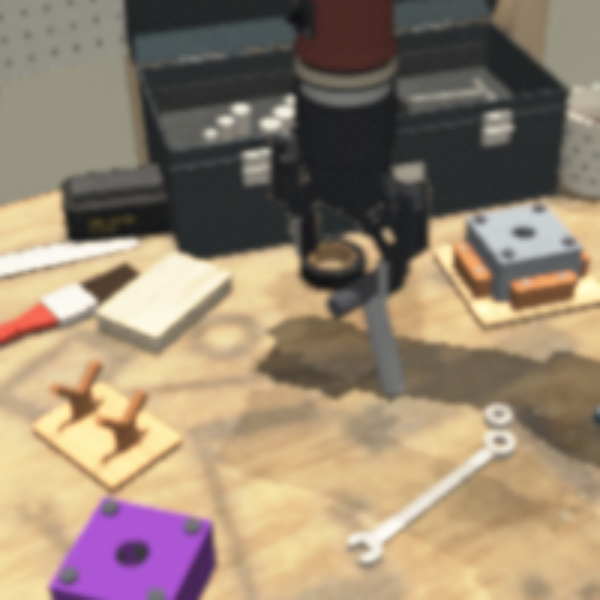

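The pin is toppled: its foot is at crop (395,390) and its bar near (352,298), by the tape in the picture but in front of it. I'll raise the gripper, turn it for the shank grip and measure.

Call:
{"method": "carry_out", "body": {"commands": [[80, 0, 0, -0.5, -1], [80, 0, 0, -0.5, -1], [80, 0, 0, 0, -1], [80, 0, 0, 0, -1], [80, 0, 0, 0, -1], [80, 0, 0, 0, -1], [80, 0, 0, 0, -1], [80, 0, 0, 0, -1]]}}

```text
time_s: 31.45
tool_pos: [550.9, 167.2, 205.9]
ee_rot: [[-0.857, 0.515, -0.0], [0.515, 0.857, -0.0], [-0.0, -0.0, -1.0]]
contact_force: [-0.2, -0.2, 0.2]
grip_width: 80.4
gripper_force: 0.0
```

Call:
{"method": "carry_out", "body": {"commands": [[80, 0, 0, 0, -1], [80, 0, 0, 0, -1], [80, 0, 0, 0, -1], [80, 0, 0, 0, -1], [80, 0, 0, 0, -1], [80, 0, 0, 0, -1], [80, 0, 0, 0, -1], [80, 0, 0, 0, -1]]}}

```text
time_s: 32.45
tool_pos: [551.0, 167.1, 205.8]
ee_rot: [[-0.988, -0.156, -0.0], [-0.156, 0.988, -0.0], [0.0, -0.0, -1.0]]
contact_force: [0.2, -0.7, -0.2]
grip_width: 79.8
gripper_force: 0.0
```

```bash
python3 -c "
from h import *
st()
a=snap('scene','pics/s6.png');b=snap('top','pics/t6.png')
c=lambda i,x,y:cv2.resize(i[y:y+100,x:x+80,::-1],(400,500),interpolation=cv2.INTER_CUBIC)
cv2.imwrite('pics/c6.png',np.hstack([c(a,285,165),c(b,300,150)]))"
```

```text
t 32.45 pos [551.  167.1 205.8] xang -171.0 q [ 0.19  0.77 -0.89  1.74  0.71  0.99  0.74] F [ 0.2 -0.7 -0.2] M [-0.05  0.04 -0.02] w 79.8 g 0.0
```

View pics/c6.png

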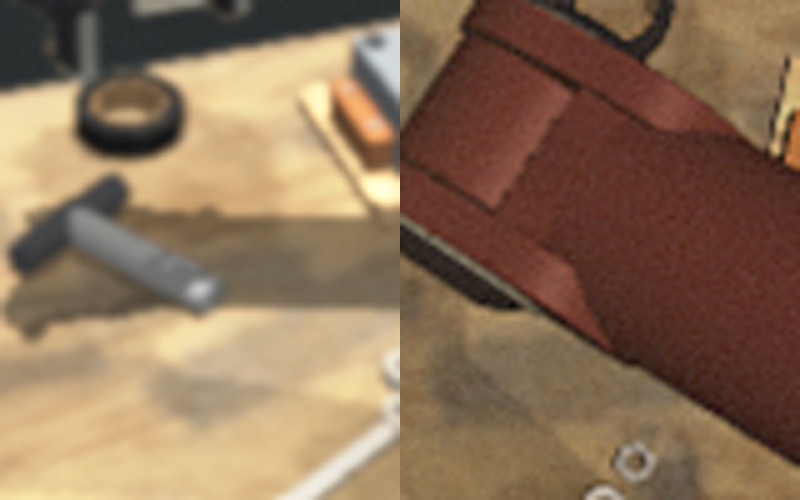

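The pin lies flat on the bench. In the left crop its foot is at (203,289), its bar ends are at (25,252) and (116,190), and the shank runs between the foot and the middle of the bar.

```bash
python3 -c "
from h import *
s=lambda L:[(285+x/5-.4,165+y/5-.4) for x,y in L]
F,B1,B2=ray('scene',s([(203,289),(25,248),(116,192)]),10)
H=(B1+B2)/2;d=H-F
print(F.round(1),H.round(1),np.linalg.norm(d),np.linalg.norm(B1-B2),np.degrees(np.arctan2(d[1],d[0])),np.degrees(np.arctan2(*(B1-B2)[[1,0]])))
S=F+d/np.linalg.norm(d)*45;print(S);a=np.degrees(np.arctan2(d[1],d[0]))
go(S[0],S[1],76,a+180)
"
```

```text
[525.7 154.7  10. ] [608.6 184.7  10. ] 88.23101986635969 66.03660675498917 19.862859137574432 105.85443787050558
[567.97688728 169.99290991  10.        ]
t 32.55 pos [551.  167.1 205.7] xang -171.2 q [ 0.19  0.77 -0.89  1.74  0.71  0.99  0.74] F [ 1.4 -0.1  0.2] M [ 0.01  0.   -0.04] w 79.8 g 0.0
tool-axis shift/50: [-0.346  0.006  2.594] turn/5 (total): -2.21
```

Call:
{"method": "carry_out", "body": {"commands": [[65, 0, 0, 0, -1], [65, 0, 0, 0, -1], [65, -0.12, -0.02, 0.5, 0], [65, -0.12, -0.02, 0.7, 0], [65, 0, 0, 0.7, 0], [65, 0, 0, 0.4, 0], [65, 0, 0, 0.2, 0], [65, 0, 0, 0.1, 0]], "squeeze": 60}}

```text
time_s: 33.55
tool_pos: [563.2, 169.6, 75.8]
ee_rot: [[-0.947, -0.323, 0.0], [-0.323, 0.947, 0.0], [-0.001, 0.0, -1.0]]
contact_force: [0.6, 0.6, 0.6]
grip_width: 65.1
gripper_force: 0.0
```

```bash
python3 -c "
from h import *
go(563,169,75,199)"
```

```text
t 33.55 pos [563.2 169.6  75.8] xang -161.2 q [ 0.13  0.96 -0.79  1.78  0.93  0.81  0.76] F [0.6 0.6 0.6] M [ 0.03 -0.03 -0.03] w 65.1 g 0.0
tool-axis shift/50: [ 0.007 -0.011  0.016] turn/5 (total): -0.04
```

Now I'll close, then lift 120 mm.

Call:
{"method": "carry_out", "body": {"commands": [[12, 0, 0, 0, 0], [12, 0, 0, 0, 0], [12, 0, 0, 0, 0], [12, 0, 0, 0, 0], [12, 0, 0, 0, 0], [12, 0, 0, -0.1, 0], [12, 0, 0, -0.4, 0], [12, 0, 0, -0.7, 0]], "squeeze": 80}}

```text
time_s: 34.55
tool_pos: [562.3, 168.6, 136.0]
ee_rot: [[-0.947, -0.323, -0.003], [-0.323, 0.947, -0.001], [0.003, -0.0, -1.0]]
contact_force: [0.7, 0.3, -1.7]
grip_width: 16.7
gripper_force: 78.1
```

Call:
{"method": "carry_out", "body": {"commands": [[12, 0, 0, -0.7, 0], [12, 0, 0, -0.5, 0], [12, 0, 0, 0, 0], [12, 0, 0, 0, 0], [12, 0, 0, 0, 0], [12, 0, 0, 0, 0], [12, 0, 0, 0, 0], [12, 0, 0, 0, 0]]}}

```text
time_s: 35.55
tool_pos: [562.9, 169.3, 195.7]
ee_rot: [[-0.946, -0.323, -0.0], [-0.323, 0.946, 0.0], [0.0, 0.0, -1.0]]
contact_force: [-0.2, 0.1, -3.1]
grip_width: 16.7
gripper_force: 78.1
```

```bash
python3 -c "
from h import *
o=st()
a=snap('scene','pics/s7.png')
cv2.imwrite('pics/c7.png',cv2.resize(a[120:240,260:380,::-1],(600,600),interpolation=cv2.INTER_CUBIC))
z=o['tool_pos'][2]-66;u=np.array([.947,.322,0]);p=o['tool_pos'];p[2]=z
for k in(-45,0,50,60):print(k,((proj('scene',p+k*u)-[260,120])*5).round())
"
```

```text
t 35.55 pos [562.9 169.3 195.7] xang -161.2 q [ 0.2   0.81 -0.92  1.72  0.76  1.01  0.89] F [-0.2  0.1 -3.1] M [-0.02 -0.   -0.01] w 16.7 g 78.1
-45 [[335. 318.]]
0 [[261. 283.]]
50 [[184. 246.]]
60 [[169. 239.]]
```

View pics/c7.png

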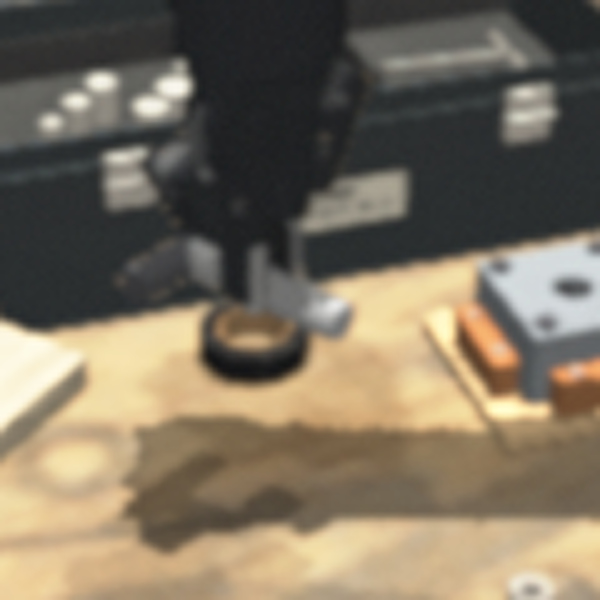

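The foot appears at (335,316), against (335,318) predicted, so the grip is at the shank point and the pin is level. I'll carry it over the rest.

Call:
{"method": "carry_out", "body": {"commands": [[12, -0.08, 0.24, 0, 0], [12, -0.2, 0.6, 0, 0], [12, -0.27, 0.75, 0, 0], [12, -0.27, 0.75, 0, 0], [12, -0.27, 0.75, 0, 0], [12, -0.2, 0.54, 0, 0], [12, -0.09, 0.2, 0, 0], [12, 0, 0, 0, 0]]}}

```text
time_s: 36.6
tool_pos: [566.0, 373.4, 195.7]
ee_rot: [[-0.946, -0.324, -0.0], [-0.324, 0.946, -0.0], [0.0, -0.0, -1.0]]
contact_force: [0.2, -0.9, -3.1]
grip_width: 16.8
gripper_force: 78.3
```

Call:
{"method": "carry_out", "body": {"commands": [[12, 0, 0, 0.2, 0], [12, 0, 0, 0.3, 0], [12, 0, 0, 0.3, 0], [12, 0, 0, 0.1, 0], [12, 0, 0, 0, 0], [12, 0, 0, 0, 0], [12, 0, 0, 0, 0], [12, 0, 0, 0, 0]]}}

```text
time_s: 37.6
tool_pos: [566.5, 373.0, 151.4]
ee_rot: [[-0.946, -0.323, 0.001], [-0.323, 0.946, 0.0], [-0.001, 0.0, -1.0]]
contact_force: [-0.5, -1.1, -1.3]
grip_width: 17.0
gripper_force: 78.3
```

```bash
python3 -c "
from h import *
go(566,373.5,118,199.2)
a=snap('scene','pics/s8.png')
cv2.imwrite('pics/c8.png',cv2.resize(a[180:280,185:285,::-1],(600,600),interpolation=cv2.INTER_CUBIC))
"
```

```text
t 37.6 pos [566.5 373.  151.4] xang -161.2 q [-0.19  0.96 -0.85  1.47  0.78  1.07  0.69] F [-0.5 -1.1 -1.3] M [-0.01 -0.    0.02] w 17.0 g 78.3
tool-axis shift/50: [0.007 0.013 0.667] turn/5 (total): -0.07
```

View pics/c8.png

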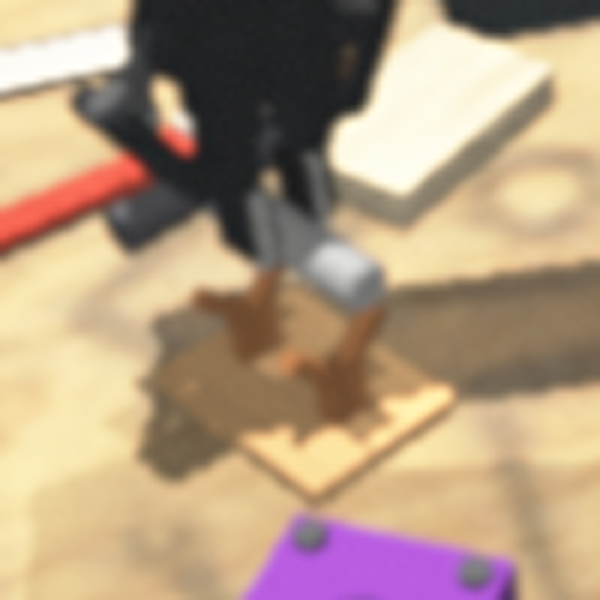

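The pin's foot is at (350,278), above the near post's notch (posts at (250,320) and (335,370)), and aligned with them. I'll descend.

Call:
{"method": "carry_out", "body": {"commands": [[12, 0, 0, 0.2, 0], [12, 0, 0, 0.2, 0], [12, 0, 0, 0.15, 0], [12, 0, 0, 0.08, 0], [12, 0, 0, 0.02, 0], [12, 0, 0, 0.02, 0], [12, 0, 0, 0, 0], [12, 0, 0, 0, 0]]}}

```text
time_s: 38.65
tool_pos: [566.1, 373.8, 118.4]
ee_rot: [[-0.946, -0.323, 0.0], [-0.323, 0.946, 0.002], [-0.001, 0.002, -1.0]]
contact_force: [-3.4, 2.4, 4.7]
grip_width: 17.0
gripper_force: 78.8
```

```bash
python3 -c "
from h import *
st()"
```

```text
t 38.65 pos [566.1 373.8 118.4] xang -161.1 q [-0.2   1.   -0.83  1.49  0.81  1.02  0.66] F [-3.4  2.4  4.7] M [ 0.22  0.62 -0.02] w 17.0 g 78.8
```

Call:
{"method": "carry_out", "body": {"commands": [[12, 0, 0.03, 0.015, 0], [12, 0, 0.015, 0.015, 0], [12, 0, 0, 0, 0], [20, 0, 0, 0, 0], [24, 0, 0, 0, 0], [34, 0, 0, 0, 0], [42, 0, 0, 0, 0], [42, 0, 0, 0, 0]]}}

```text
time_s: 39.65
tool_pos: [565.9, 374.7, 115.7]
ee_rot: [[-0.947, -0.323, 0.0], [-0.323, 0.947, -0.0], [0.0, -0.0, -1.0]]
contact_force: [-0.9, -0.2, -0.3]
grip_width: 41.9
gripper_force: 0.0
```

Call:
{"method": "carry_out", "body": {"commands": [[42, 0, 0, -0.1, 0], [42, 0, 0, -0.3, 0], [42, 0, 0, -0.6, 0], [42, 0, 0, -0.8, 0], [42, 0, 0, -0.8, 0], [42, 0, 0, -0.5, 0], [42, 0, 0, 0, 0], [42, 0, 0, 0, 0]]}}

```text
time_s: 40.65
tool_pos: [565.5, 374.5, 270.3]
ee_rot: [[-0.946, -0.323, -0.0], [-0.323, 0.946, -0.001], [0.001, -0.001, -1.0]]
contact_force: [0.5, -1.0, -1.0]
grip_width: 42.4
gripper_force: 0.0
```

```bash
python3 -c "
from h import *
o=st()
a=snap('scene','pics/s9.png')
c=lambda x,y,w,h:cv2.resize(a[y:y+h,x:x+w,::-1],(400,400),interpolation=cv2.INTER_CUBIC)
cv2.imwrite('pics/c9.png',np.hstack([c(185,180,100,100),c(290,130,130,130)]))
u=np.array([.945,.327,0]);p=np.array([566,373.5,50])
for k in(-45,0,50):print(k,((proj('scene',p+k*u)-[185,180])*4).round())
"
```

```text
t 40.65 pos [565.5 374.5 270.3] xang -161.2 q [-0.17  0.84 -0.92  1.36  0.67  1.27  0.77] F [ 0.5 -1.  -1. ] M [-0.   -0.04  0.03] w 42.4 g 0.0
-45 [[247. 237.]]
0 [[195. 201.]]
50 [[141. 165.]]
```

View pics/c9.png

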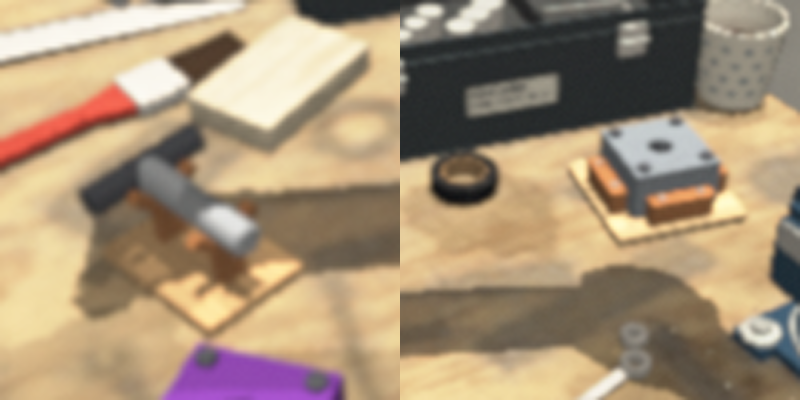

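The pin lies in both notches: its foot is at about (241,234), against (247,237) predicted, a few millimetres off. The block is seated, the tape and nut stand where they were, and the gripper is clear.

```bash
python3 -c "
from h import *
print(ticket.hand_in())"
```

```text
the job is handed in; nothing more can be done
None
```

The pin is out of the block, was laid flat on the bench and let go, and now lies in both notches of the rest; in the last picture the block is down in its cradle and the tape, spanner and nut look undisturbed. The job is handed in, but no verdict came back.

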